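# Seat a bracket on the dowel of its locating fixture

### The arm

A 6-joint arm with a two-finger parallel gripper is mounted at the origin on a cart in front of the work surface, level with it; the furniture and walls round the work are solid. World frame = base frame: x ahead of the robot, y to its left, z up, the work surface at z = 0. Lengths are in m, angles in degrees, forces in N, time in s.
With the tool pointing down it reaches from about 0.25 to 0.725 m from the base axis. Payload 9.7 kg.
Tool frame: the origin (TCP) lies between the finger pads; the fingertips stand 25 mm ahead of it and the grasp point (between the pads) lies 6 mm ahead of it; z points along the fingers, y is the line along which they close (so a half turn about z gives the same grasp; the last joint's range is limited). The gripper opens to 85 mm and grips with 20 to 120 N. Pads are 22 mm wide; open, the fingers measure 114 mm over their backs; the gripper's body (76 mm by 85 mm) begins 54 mm behind the grasp point. The pads swing forward as they close: fully open they stand 13 mm farther back than shut.
Start: joints at [-67.552, 4.979, 10.078, 95.1, 0, 90], TCP at [0.21, -0.508, 0.256] pointing down, gripper open.
Joint ranges: [-179.16, 179.16], [-48.56, 103.87], [-65.8, 70.77], [-126.05, 130.52], [-82.76, 87.17], [-180, 180]. Speed limits (degrees/s): [127.2, 127.2, 147.25, 180, 180, 180].

### API

Orientations are given as [roll, pitch, yaw] about the fixed x, y, z axes, in that order (R = Rz(yaw) Ry(pitch) Rx(roll)).
In Python, from workcell import bot gives the robot as it stands. The module is installed in compiled form; this text tells all that it offers.
- The arm moves only by the shell command python3 -m pendant 'ROWS' [FORCE]. ROWS is rows parted by semicolons, their numbers by spaces, 1 to 5 of them, each of 5 numbers: dx, dy, dz in m, then a turn about the tool's z in degrees, then the finger opening in m; each row is the pose to reach, as a shift and turn from the pose commanded when the command began, along the tool's axes at that moment; what a row does not reach only later rows make up. A row lasts 1/12 s, in which the tool goes at most 0.0417 m and 7.16 degrees, less where a joint would pass 70% of its speed; a pose out of reach is approached as far as the arm can. The fingers move at their own pace and stop on an object; FORCE is the grip in N (left out, the last holds). Time passes only in rows, so rows that do not move let the fingers close. It prints the time, the measured TCP pose, the force, the opening and the grip force at its end.
- bot.get_obs(): the state, without advancing time (a new reading comes with each control period).
- bot.camera(name): name is "scene" or "side" or "wrist"; returns the picture (420x560x3 uint8, blue, green, red); there is no depth.
- bot.camera_info(name): a dict with "mtx" (3x3 intrinsics, pixels), "k1" (the pictures are not rectified: a ray, as slopes to the right and down, at radius r is drawn at 1 + k1 r^2 times it, then the intrinsics apply), "extrinsics" (4x4, takes a point from camera to world coordinates). Camera axes: x right, y down, z forward; pixel columns grow to the right and rows downward; lengths in m; the calibration is good to about 2 mm. A picture is of the moment at which its call begins: read the wrist's pose just before it. camera_info takes no time and is no camera call; for the wrist camera it gives the pose at the moment of the call.
- bot.job_done(): hands the job in; it is judged then, once.
The state is a dict: "time": time; "q": joint angles; "qd": joint speeds; "joint_efforts": joint torques, N m; "ee_pos": TCP position; "tcp_rot": TCP orientation; "wrist_force": force on the tool from outside, world axes, zero at the start; "torque": the same for the moment, N m; "opening": finger opening in m; "grasp_force": force on a finger pad.
Only numpy, scipy, OpenCV 4.12 (cv2) and the standard library are available. Lean on these libraries where they do the work, as an engineer would, in place of code of your own. Each camera call takes 0.05 s, during which the arm holds its last target. There are 200 camera calls.

### The job

Lay the aluminium bracket in the channel of the dark steel locating fixture, its hole end inwards and its heel towards the open end, and nudge it gently along the channel until its hole drops over the locating dowel and the foot lies flat on the channel floor. The dowel's place in its slot differs each time, so feel for it: never lean hard on the dowel or the fixture (keep well under 25 N). Let go of the bracket and leave everything else on the bench where it is.

Things in the scene. Friction and masses are not known exactly. Their poses are not given: they have to be found in the camera images.
- bracket: Bare aluminium bracket, about 0.2 kg, on its foot: flat bar 130 (x) by 40 (y) by 8 mm thick with a round through hole, and an upright plate across it. Origin: centre of the foot's underside, z up. Toe (hole end) at x = +65, heel at x = -65 mm.
- upright (a point): Middle of the top edge of the bracket's upright plate: 35 mm from the foot's centre towards the heel, 55 mm above the foot's underside. The plate is 8 mm thick (along bracket x) and 40 mm wide (along y): grip it from above by its two faces, above the 8 mm foot. Axes as the bracket's.
- bracket_hole (a point): Centre of the bracket's hole, at the foot's underside, 15 mm from the foot's centre towards the toe. The hole is 15 mm in diameter. Axes as the bracket's.
- bracket_heel (a point): Middle of the lower edge of the foot's heel end (8 mm high, 40 mm wide), 30 mm beyond the upright plate: a good place to push. Axes as the bracket's.
- fixture: Dark steel fixture fixed to the bench: base 220 (x) by 80 (y) by 12 mm; its top is the channel floor. Origin: centre of the underside, z up. Two rails along x, from x = -22 to +98, 14 mm high over the floor, 43 mm clear between them (1.5 mm play each side of the foot), inner top edges bevelled 3 mm. Beyond the rails at -x the base is open; two 5 mm screw heads at x = -99, y = +-31.
- slot_middle (a point): Middle of the dowel's slot, on the channel floor, at fixture x = +38, y = 0; axes as the fixture's. A steel dowel, 12 mm across, stands 6 mm proud of the floor (top 2 mm taper to 10 mm across), clamped fast anywhere from -15 to +15 mm of this point along x, at y = 0; the offset is not measured.
- open_end (a point): Middle of the edge of the base at the channel's open end, on the floor's level (fixture x = -110); the heel points here. With the foot on top of the dowel the bracket tips 3 to 5 degrees, heel on the floor; with the hole over the dowel it lies flat and slides no more than 1.5 mm either way. A toe that lands short of the dowel butts against it.
- tape_roll: Bystander, loose: roll of tan tape lying flat, 72 mm across, 19 mm high; origin at the centre of its underside
- ipa_bottle: Bystander, loose: white plastic bottle with red cap, 40 mm across, 116 mm high, standing; origin at the centre of its underside
- part_carton_2: Bystander, loose: small brown carton, 50x70x45 mm; origin at the centre of its underside
- screwdriver_3: Bystander, loose: black-handled screwdriver lying flat, 187 mm long along its own y, 18 mm thick; origin at the centre of its underside
- hex_key: Bystander, loose: bare steel hex key lying flat, 167 mm long along its own y, 6 mm thick; origin at the centre of its underside
- slotted_base_1: Bystander, loose: black slotted bar, 25x76x10 mm; origin at the centre of its underside

How it is judged (in metres and radians):
On the way, in this order (a step that is already met when the one before it is completed fails the run):
1. the bracket has been lifted clear of the bench (height (world z) of bracket above 0.03 m), for 0.1 s.
2. the bracket's hole is over the dowel and its foot flat on the channel floor (z of each of bracket_hole, bracket_heel in the frame of slot_middle below 0.002 m and angle between bracket's own z axis and vertical below 0.025 rad and x of bracket_hole in the frame of slot_middle between -0.018 and 0.018 m and y of bracket_hole in the frame of slot_middle between -0.004 and 0.004 m and x of bracket_heel in the frame of slot_middle below -0.06 m), for 0.2 s.
At the end, for the whole second after the job is handed in: Bracket released and at rest, foot flat on the channel floor (hole and heel within 2 mm of it, tilt under 0.025 rad), hole within 18 mm along and 4 mm across of the slot's middle (flat there only with the dowel in the hole), heel towards the open end; bystanders within 30 mm (all of step 2 and linear speed of bracket below 0.01 m/s and contact force between the fingers and bracket below 0.1 N); the robot touches nothing.
It fails at once if the bracket is pressed on the fixture or its dowel with more than 25 N (contact force between bracket and fixture above 25 N).
It fails at once if a bystander is moved more than 30 mm (distance of any of tape_roll, ipa_bottle, part_carton_2, screwdriver_3, hex_key, slotted_base_1 from where it was at the start of the episode above 0.03 m).
It also fails if it takes over 51 s, if anything falls off the work surface, if the arm or the gripper's body presses on something with over 40 N, if the wrist force passes 120 N, or if a joint passes its speed limit or range.

## Working session

There is one attempt and no reset: what is moved stays moved. The work goes in short steps, Python scripts to look and compute and a shell command to move; the robot and the scene stay as the last step left them, time stands still between calls to the robot, and variables do not carry over. Pictures are saved under pics/ and viewed, at most 10 in all, crops included, and the job is handed in when it is done.

```bash
mkdir -p pics
cat > h.py <<'E'
import numpy as np,cv2
from workcell import bot
def ray(name,px,info=None):
    i=info or bot.camera_info(name); K=np.array(i["mtx"]);T=np.array(i["extrinsics"])
    d=np.linalg.inv(K)@[px[0],px[1],1]; u=d[:2].copy(); v=u.copy()
    for _ in range(20): v=u/(1+i["k1"]*(v@v))
    return T[:3,3],T[:3,:3]@np.array([v[0],v[1],1])
def pt(name,px,z,info=None):
    o,d=ray(name,px,info); return o+d*(z-o[2])/d[2]
def snap(name):
    i=bot.camera_info(name); im=bot.camera(name); return im,i
E
python3 - <<'E'
from h import *
import pickle
for n in("scene","side","wrist"):
    im,i=snap(n); cv2.imwrite(f"pics/{n}0.png",im); print(n,i["mtx"][0],i["extrinsics"][:3] if 0 else np.round(np.array(i["extrinsics"])[:3],3).tolist())
print(bot.get_obs())
E
```

```text
scene [547.05585948   0.         282.39766591] [[-0.884, -0.292, 0.366, 0.109], [-0.468, 0.572, -0.673, 0.911], [-0.013, -0.766, -0.642, 0.847]]
side [382.48294976   0.         283.30176719] [[0.987, -0.072, 0.144, 0.412], [-0.159, -0.559, 0.814, -0.642], [0.022, -0.826, -0.563, 0.558]]
wrist [296.93462898   0.         280.31898317] [[0.381, -0.883, -0.273, 0.279], [-0.925, -0.364, -0.112, -0.479], [-0.001, 0.295, -0.956, 0.373]]
{'time': 0.15, 'q': array([-6.75507744e+01,  5.00346532e+00,  1.00468479e+01,  9.50990728e+01,
       -6.85441343e-04,  9.00006657e+01]), 'qd': array([-0.02732119, -0.18251219,  0.15213372, -0.02958052,  0.0699235 ,
       -0.07296235]), 'joint_efforts': array([-9.31452851e-04, -5.20761251e+01,  4.65043044e+01,  1.38497478e-02,
       -1.88353926e-05,  1.79967316e-05]), 'ee_pos': array([ 0.20997083, -0.50819587,  0.25576732]), 'tcp_rot': array([-1.79944310e+02,  6.86088020e-04,  2.24485606e+01]), 'wrist_force': array([0.37674728, 0.28705606, 0.49214976]), 'torque': array([0.00138805, 0.02367477, 0.04630845]), 'grasp_force': 0.0, 'opening': 0.08517318742998226}
```

View pics/scene0.png

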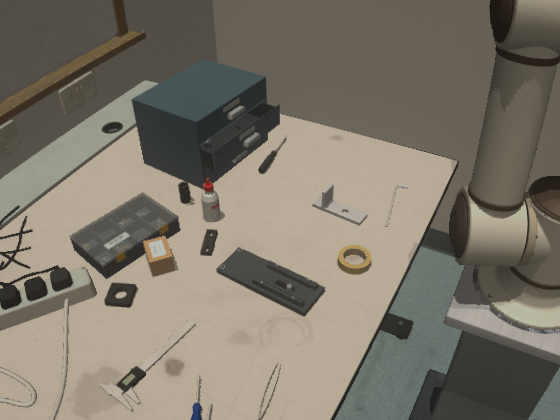

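View pics/side0.png

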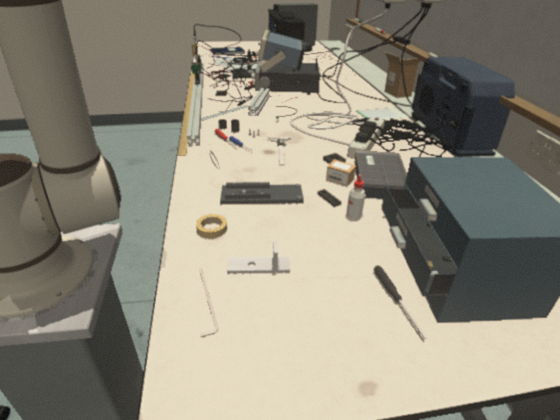

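Scene view: the bracket is at (315–366, 187–220), upright near the heel at (328,195). The fixture is at (218–323, 250–310), rails towards the robot and its open end at upper left. In both parts the heel or open end points to +x. I'll zoom in for corners.

Run:
```python
from h import *
a=cv2.imread("pics/scene0.png");b=cv2.imread("pics/side0.png")
c=lambda im,x,y,w,h,s:cv2.resize(im[y:y+h,x:x+w],None,fx=s,fy=s,interpolation=cv2.INTER_CUBIC)
L=c(a,210,240,120,75,5);R=c(a,305,180,70,45,5)
S=c(b,215,175,95,35,5); T=c(b,220,235,80,45,5)
out=np.zeros((600,1075,3),np.uint8)
out=np.zeros((600,800,3),np.uint8)
out[:375,:600]=L; out[375:600,:350]=R
out[375:600,400:800]=T
cv2.imwrite("pics/z1.png",out)
g=cv2.cvtColor(a,cv2.COLOR_BGR2GRAY)
m=(g<90).astype(np.uint8);n,l,s,ce=cv2.connectedComponentsWithStats(m)
k=l[295,240+30] ; 
for k in range(1,n):
    x,y,w,h,A=s[k]
    if A>800 and 200<ce[k][0]<340 and 230<ce[k][1]<330:
        cn=max(cv2.findContours((l==k).astype(np.uint8),0,1)[0],key=cv2.contourArea); print(s[k],cv2.approxPolyDP(cn,4,True).tolist())
g=cv2.cvtColor(b,cv2.COLOR_BGR2GRAY)
m=(g<90).astype(np.uint8);n,l,s,ce=cv2.connectedComponentsWithStats(m)
for k in range(1,n):
    if s[k][4]>500 and 210<ce[k][0]<310 and 170<ce[k][1]<215:
        cn=max(cv2.findContours((l==k).astype(np.uint8),0,1)[0],key=cv2.contourArea); print(s[k],cv2.approxPolyDP(cn,3,True).tolist())
```

```text
[ 217  248  108   68 3277] [[[217, 269]], [[302, 315]], [[324, 291]], [[315, 282]], [[238, 248]], [[222, 263]], [[226, 266]]]
[221 184  82  20 858] [[[221, 203]], [[302, 200]], [[271, 199]], [[270, 193]], [[259, 194]], [[255, 190]], [[272, 186]], [[227, 184]], [[226, 189]], [[248, 189]], [[245, 194]], [[237, 190]], [[236, 194]], [[225, 194]]]
```

View pics/z1.png

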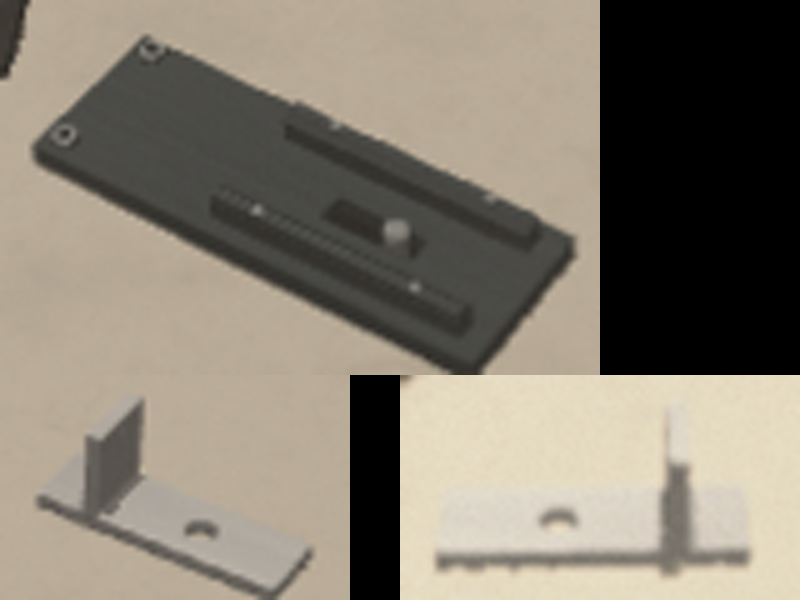

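The zoom shows both fixture screws, the dowel top at crop (397,228), the slot ends, the foot corners, the hole and the upright's top edge. Next I'll cast rays through them.

```bash
cat >> h.py <<'E'
def up(x,y,ox,oy,s=5): return ((x+.5)/s-.5+ox,(y+.5)/s-.5+oy)
E
python3 - <<'E'
from h import *
np.set_printoptions(precision=4,suppress=True)
P=lambda x,y,z:pt("scene",up(x,y,210,240),z)
B=lambda x,y,z:pt("scene",up(x,y,305,180),z)
T=lambda x,y,z:pt("side",up(x,y,220,235),z)
f=dict(s1=P(151,48,.015),s2=P(64,134,.015),c1=P(147,38,.012),c2=P(35,147,.012),c3=P(575,238,.012),dow=P(397,226,.018),r1a=P(290,104,.026),r1b=P(540,215,.026),r2a=P(212,197,.026),r2b=P(468,312,.026),sl1=P(345,210,.012),sl2=P(410,240,.012))
for k,v in f.items():print(k,v)
print("bracket");
for k,v in dict(hole=B(202,152,.008),toe1=B(312,175,.008),toe2=B(268,212,.008),heel2=B(38,122,.008),up1=B(90,60,.055),up2=B(140,25,.055),
 s_nl=T(37,175,.008),s_nr=T(348,175,.008),s_fl=T(40,110,.008),s_fr=T(345,112,.008),s_hole=T(159,145,.008),s_up1=T(278,87,.055),s_up2=T(277,27,.055)).items(): print(k,v)
E
```

```text
s1 [0.6043 0.1973 0.015 ]
s2 [0.6099 0.2594 0.015 ]
c1 [0.611  0.1901 0.012 ]
c2 [0.6186 0.2693 0.012 ]
c3 [0.3937 0.2113 0.012 ]
dow [0.4589 0.2434 0.018 ]
r1a [0.5277 0.2089 0.026 ]
r1b [0.4068 0.2181 0.026 ]
r2a [0.53   0.2703 0.026 ]
r2b [0.4099 0.2774 0.026 ]
sl1 [0.4847 0.2405 0.012 ]
sl2 [0.4532 0.2429 0.012 ]
bracket
hole [ 0.4544 -0.039   0.008 ]
toe1 [ 0.4012 -0.0471  0.008 ]
toe2 [ 0.4099 -0.0128  0.008 ]
heel2 [ 0.5341 -0.0237  0.008 ]
up1 [ 0.5083 -0.0241  0.055 ]
up2 [ 0.4984 -0.0597  0.055 ]
s_nl [ 0.4022 -0.0518  0.008 ]
s_nr [ 0.5297 -0.0691  0.008 ]
s_fl [ 0.4051 -0.0114  0.008 ]
s_fr [ 0.5352 -0.0302  0.008 ]
s_hole [ 0.4538 -0.0403  0.008 ]
s_up1 [ 0.5006 -0.064   0.055 ]
s_up2 [ 0.5056 -0.0261  0.055 ]
```

```bash
cat >> h.py <<'E'
def delta(p,yaw):
    o=bot.get_obs(); y=np.radians(o["tcp_rot"][2]); e=np.array(p)-o["ee_pos"]
    dx=e[0]*np.cos(y)+e[1]*np.sin(y); dy=e[0]*np.sin(y)-e[1]*np.cos(y)
    t=(o["tcp_rot"][2]-yaw+180)%360-180
    print("t",round(o["time"],2),"tcp",np.round(o["ee_pos"],4),np.round(o["tcp_rot"],2),"F",np.round(o["wrist_force"],1),"delta",np.round([dx,dy,-e[2]],4),"turn",round(t,2))
E
S='.16 -.1134 0 0 .085'
python3 -m pendant '.04 -.0283 0 0 .085;.08 -.0567 0 0 .085;.12 -.085 0 0 .085;.16 -.1134 0 0 .085'
python3 -m pendant '.04 -.0283 0 0 .085;.08 -.0567 0 0 .085;.12 -.085 0 0 .085;.16 -.1134 0 0 .085'
python3 -m pendant '.03 -.0213 0 -7 .085;.06 -.0425 0 -14 .085;.09 -.064 0 -21 .085;.09 -.064 0 -28 .085;.09 -.064 0 -35 .085'
python3 -c "
from h import *
delta([.503,-.0435,.2],82)"
```

```text
time: 0.48
ee_pos: [0.2992, -0.3658, 0.2559]
tcp_rot: [-180.0, 0.0, 22.4]
wrist_force: [1.1, 0.7, 0.9]
opening: 0.0851
grasp_force: 0.0
time: 0.82
ee_pos: [0.3883, -0.2245, 0.2563]
tcp_rot: [180.0, -0.0, 22.4]
wrist_force: [0.1, -1.0, 0.6]
opening: 0.0848
grasp_force: 0.0
time: 1.23
ee_pos: [0.4473, -0.1308, 0.2558]
tcp_rot: [-180.0, 0.0, 58.0]
wrist_force: [0.3, -1.2, 0.0]
opening: 0.085
grasp_force: 0.0
t 1.23 tcp [ 0.4473 -0.1308  0.2558] [-1.7995e+02  1.0000e-02  5.8030e+01] F [ 0.3 -1.2  0. ] delta [0.1036 0.001  0.0558] turn -23.97
```

```bash
python3 -m pendant '.03 0 .02 -6 .085;.06 0 .04 -12 .085;.09 .001 .056 -18 .085;.1036 .001 .056 -24 .085;.1036 .001 .056 -24 .085'
python3 -m pendant '0 0 0 0 .085;0 0 0 0 .085'
python3 - <<'E'
from h import *
delta([.503,-.0435,.046],82)
im,i=snap("wrist"); cv2.imwrite("pics/w1.png",im)
E
```

```text
time: 1.65
ee_pos: [0.5035, -0.0439, 0.1985]
tcp_rot: [-179.8, -0.0, 81.9]
wrist_force: [0.0, -0.9, -0.3]
opening: 0.085
grasp_force: 0.0
time: 1.82
ee_pos: [0.5029, -0.0465, 0.2006]
tcp_rot: [180.0, 0.0, 81.3]
wrist_force: [0.3, -0.4, -0.2]
opening: 0.085
grasp_force: 0.0
t 1.82 tcp [ 0.5029 -0.0465  0.2006] [1.7999e+02 1.0000e-02 8.1290e+01] F [ 0.3 -0.4 -0.2] delta [ 0.003  -0.0004  0.1546] turn -0.71
```

View pics/w1.png

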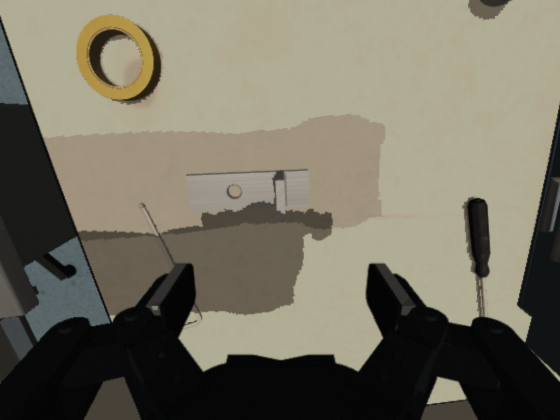

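Wrist view: foot top edge runs from (186,176) to (308,170), hole at (234,191), upright's top edge about (280,178)–(281,212). The bystanders are well clear. I'll work out its position and yaw.

Run:
```python
from h import *
np.set_printoptions(precision=4,suppress=True)
im=cv2.imread("pics/w1.png")
for n,p,z in [("tl",(186,176),.008),("tr",(308,170),.008),("hole",(234,191),.008),("u1",(280,180),.055),("u2",(281,212),.055)]: print(n,pt("wrist",p,z))
cv2.imwrite("pics/w1z.png",cv2.resize(im[160:235,175:320],None,fx=5,fy=5,interpolation=cv2.INTER_CUBIC))
```

```text
tl [ 0.4068 -0.0133  0.008 ]
tr [ 0.5352 -0.0268  0.008 ]
hole [ 0.4539 -0.0371  0.008 ]
u1 [ 0.5059 -0.0237  0.055 ]
u2 [ 0.5022 -0.0536  0.055 ]
```

View pics/w1z.png

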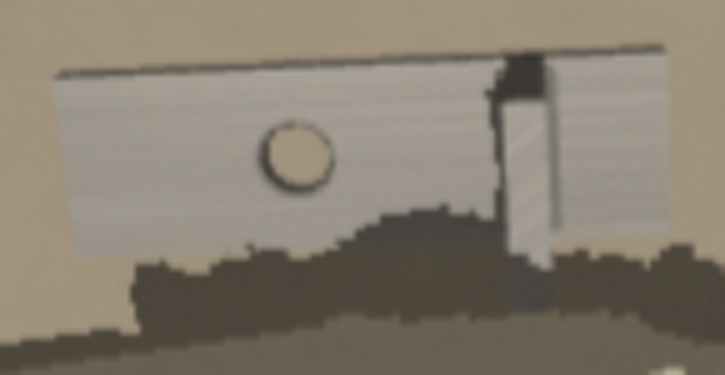

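The upright's top face is centred at crop (528,185), and the bracket's yaw is about -6°, so the tool goes to (0.5037,-0.0425) with yaw 84.

```bash
python3 -c "
from h import *
delta([.5037,-.0425,.046],84)"
```

```text
t 1.87 tcp [ 0.5029 -0.0468  0.2008] [1.7996e+02 1.0000e-02 8.1270e+01] F [-0.7 -0.4  1.1] delta [4.400e-03 1.000e-04 1.548e-01] turn -2.73
```

```bash
python3 -m pendant '.0044 0 .04 -2.7 .085;.0044 0 .08 -2.7 .085;.0044 0 .11 -2.7 .085;.0044 0 .14 -2.7 .085;.0044 0 .155 -2.7 .085'
python3 -m pendant '0 0 0 0 .03;0 0 0 0 .02;0 0 0 0 .0;0 0 0 0 .0;0 0 0 0 0' 40
python3 -m pendant '0 0 0 0 0;0 0 0 0 0;0 0 0 0 0;0 0 0 0 0' 40
python3 -c "
from h import *
delta([.5037,-.0425,.046],84)"
```

```text
time: 2.28
ee_pos: [0.5019, -0.0426, 0.0422]
tcp_rot: [-179.8, 0.0, 84.0]
wrist_force: [-0.5, -0.3, -1.1]
opening: 0.0847
grasp_force: 0.0
time: 2.7
ee_pos: [0.5047, -0.0419, 0.0469]
tcp_rot: [179.9, -0.0, 84.1]
wrist_force: [0.0, -1.0, -1.0]
opening: 0.025
grasp_force: 0.0
time: 3.03
ee_pos: [0.5044, -0.0417, 0.0463]
tcp_rot: [179.9, 0.0, 84.1]
wrist_force: [-1.3, 0.3, 6.4]
opening: 0.0074
grasp_force: 40.4
t 3.03 tcp [ 0.5044 -0.0417  0.0463] [179.9    0.    84.15] F [-1.3  0.3  6.4] delta [-0.0008 -0.0006  0.0003] turn 0.15
```

Gripped at 40 N. I'll lift and carry it towards the fixture.

```bash
python3 -m pendant '0 0 -.03 0 0;0 0 -.06 0 0;0 0 -.09 0 0;0 0 -.12 0 0;0 0 -.15 0 0' 60
python3 -m pendant '.03 0 0 0 0;.06 0 0 0 0;.09 0 0 0 0;.12 0 0 0 0;.15 0 0 0 0'
python3 -m pendant '.03 0 0 0 0;.03 0 0 0 0;.03 0 0 0 0;.03 0 0 0 0'
python3 - <<'E'
from h import *
delta([.509,.239,.2],84.6)
for n in("wrist","scene"):
    im,i=snap(n); cv2.imwrite(f"pics/{n}2.png",im)
    np.save("pics/wi.npy",np.array([i]),allow_pickle=True) if n=="wrist" else 0
E
```

```text
time: 3.45
ee_pos: [0.5034, -0.0416, 0.1965]
tcp_rot: [-180.0, 0.0, 84.1]
wrist_force: [0.5, 0.2, -2.3]
opening: 0.0074
grasp_force: 59.4
time: 3.87
ee_pos: [0.5189, 0.1089, 0.1951]
tcp_rot: [-180.0, 0.0, 84.1]
wrist_force: [0.7, -0.3, -2.6]
opening: 0.0071
grasp_force: 59.3
time: 4.2
ee_pos: [0.5219, 0.1373, 0.1949]
tcp_rot: [-180.0, 0.0, 84.2]
wrist_force: [0.0, 0.2, -1.5]
opening: 0.0071
grasp_force: 59.3
t 4.2 tcp [0.5219 0.1373 0.1949] [-1.7996e+02  3.0000e-02  8.4180e+01] F [ 0.   0.2 -1.5] delta [ 0.0999 -0.0231 -0.0051] turn -0.42
```

View pics/wrist2.png

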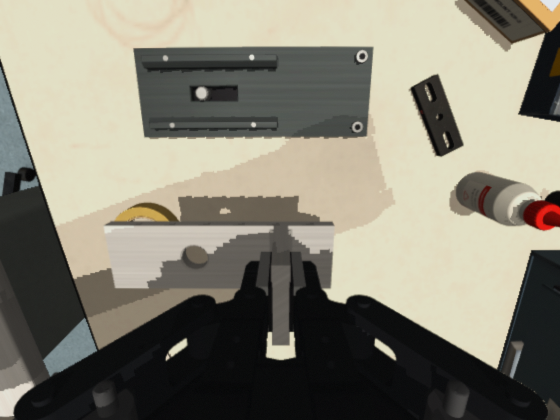

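The wrist view shows dowel top at (202,93), fixture screws at (362,57) and (357,127), rail screws at (165,58), (252,57), (172,125) and (254,125), and the held bracket's hole at (195,255).

Run:
```python
from h import *
np.set_printoptions(precision=4,suppress=True)
i=np.load("pics/wi.npy",allow_pickle=True)[0]
im=cv2.imread("pics/wrist2.png");g=cv2.cvtColor(im,cv2.COLOR_BGR2GRAY).astype(float)
def blob(x,y,r,th):
    w=g[y-r:y+r+1,x-r:x+r+1]; m=np.clip(w-th,0,None); yy,xx=np.mgrid[y-r:y+r+1,x-r:x+r+1]
    return (m*xx).sum()/m.sum(),(m*yy).sum()/m.sum()
W=lambda p,z:pt("wrist",p,z,i)
d=W(blob(202,93,9,120),.018);print("dowel",blob(202,93,9,120),d)
s1=W(blob(362,57,8,100),.017);s2=W(blob(357,127,8,100),.017);print("screws",s1,s2)
r=[W(blob(x,y,4,130),.026) for x,y in((165,58),(252,57),(172,125),(254,125))];print("rail",np.array(r))
mid=(s1+s2)/2; a=lambda v:np.degrees(np.arctan2(v[1],v[0]))
print("ang mid->dowel",a(d-mid),np.linalg.norm((d-mid)[:2]),"rails",a(r[0]-r[1]),a(r[2]-r[3]), "railmid axis",a((r[0]+r[2])/2-mid),"screwperp",a(s1-s2)+90)
# bracket in hand
zt=.1486+.008
sub=im[236:274,176:216]
h=W((195,255),zt)
tl=W((105,226),zt);tr=W((333,224),zt);bl=W((111,288),zt);br=W((331,289),zt)
print("hole",h,"corners",tl,tr,bl,br,"yaw",a(tl-tr),a(bl-br))
big=cv2.resize(im[215:295,95:345],None,fx=3,fy=3,interpolation=cv2.INTER_CUBIC)
b2=cv2.resize(im[40:140,125:375],None,fx=3,fy=3,interpolation=cv2.INTER_CUBIC)
cv2.imwrite("pics/z2.png",np.vstack([big,b2]))
```

```text
dowel (np.float64(201.05387110421663), np.float64(92.49978846425046)) [0.4584 0.244  0.018 ]
screws [0.6078 0.2601 0.017 ] [0.6016 0.1988 0.017 ]
rail [[0.4337 0.2751 0.026 ]
 [0.5093 0.2674 0.026 ]
 [0.428  0.2184 0.026 ]
 [0.5036 0.2107 0.026 ]]
ang mid->dowel 174.32844217573165 0.1469902890147206 rails 174.2360017921592 174.20629806566072 railmid axis 174.33055381919007 screwperp 174.24113184323215
hole [0.4726 0.143  0.1566] corners [0.4251 0.1657 0.1566] [0.5528 0.1539 0.1566] [0.4175 0.1264 0.1566] [0.5495 0.1126 0.1566] yaw 174.68921784448168 174.02433725250526
```

View pics/z2.png

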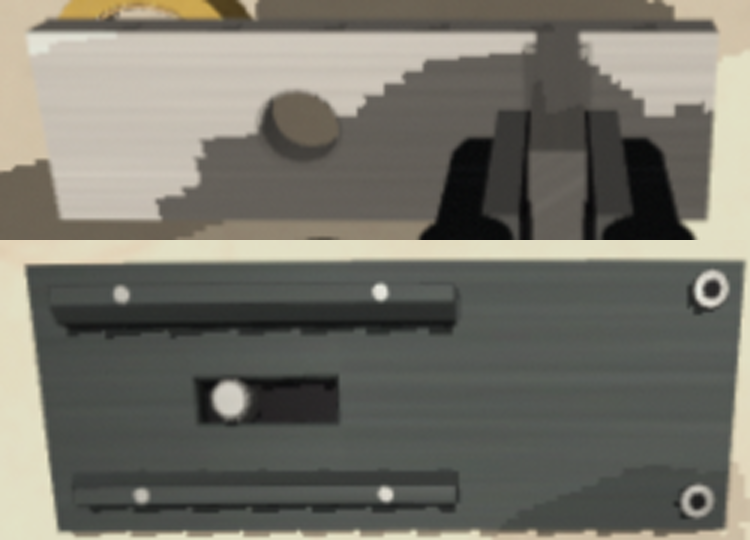

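The estimates agree: fixture axis at 174.25°, dowel at (0.4584,0.2440), in-hand hole at (0.4722,0.142). The TCP target is (0.5081,0.2393), yaw 84.25.

```bash
python3 -m pendant '.035 -.008 0 0 0;.07 -.016 .02 0 0;.1 -.024 .04 0 0;.1 -.024 .07 0 0;.1 -.024 .095 0 0'
python3 -m pendant '0 0 0 0 0;0 0 0 0 0;0 0 0 0 0'
python3 -c "
from h import *
delta([.5081,.2393,.0583],84.25)"
```

```text
time: 4.72
ee_pos: [0.5081, 0.2399, 0.0989]
tcp_rot: [180.0, -0.0, 84.2]
wrist_force: [0.2, -1.0, -2.5]
opening: 0.0073
grasp_force: 59.3
time: 4.97
ee_pos: [0.5092, 0.2388, 0.1021]
tcp_rot: [179.9, -0.0, 84.1]
wrist_force: [0.8, -0.5, -1.7]
opening: 0.0074
grasp_force: 59.4
t 4.97 tcp [0.5092 0.2388 0.1021] [ 1.7991e+02 -5.0000e-02  8.4070e+01] F [ 0.8 -0.5 -1.7] delta [ 0.0004 -0.0012  0.0438] turn -0.18
```

```bash
python3 -m pendant '.0003 -.001 .012 -.1 0;.0003 -.001 .022 -.1 0;.0003 -.001 .026 -.1 0;.0003 -.001 .026 -.1 0;.0003 -.001 .026 -.1 0'
python3 -m pendant '0 0 0 0 0;0 0 0 0 0'
python3 - <<'E'
from h import *
delta([.5081,.2393,.0583],84.25)
for n in("side","scene","wrist"):
    im,i=snap(n); cv2.imwrite(f"pics/{n}3.png",im)
delta([.5081,.2393,.0583],84.25)
a=cv2.imread("pics/scene3.png");b=cv2.imread("pics/side3.png");w=cv2.imread("pics/wrist3.png")
c=lambda im,x,y,w,h,s:cv2.resize(im[y:y+h,x:x+w],None,fx=s,fy=s,interpolation=cv2.INTER_CUBIC)
out=np.zeros((600,800,3),np.uint8)
out[:320,:440]=c(a,220,240,110,80,4); out[320:600,:440]=c(b,210,150,110,70,4)
out[:540,440:800]=c(w,100,180,240,360//1,1.5)[:540,:360] if 0 else np.zeros((540,360,3),np.uint8)
ww=w[160:330,80:440]; out[:170,440:800]=ww
cv2.imwrite("pics/z3.png",out)
E
```

```text
time: 5.38
ee_pos: [0.5073, 0.2395, 0.074]
tcp_rot: [-180.0, 0.0, 84.2]
wrist_force: [-0.2, -0.5, -2.4]
opening: 0.0071
grasp_force: 59.2
time: 5.55
ee_pos: [0.5077, 0.2399, 0.0748]
tcp_rot: [180.0, -0.0, 84.3]
wrist_force: [1.2, -0.3, -2.0]
opening: 0.0072
grasp_force: 59.2
t 5.55 tcp [0.5077 0.2399 0.0748] [ 1.7997e+02 -2.0000e-02  8.4250e+01] F [ 1.2 -0.3 -2. ] delta [-0.0005  0.0005  0.0165] turn 0.0
t 5.7 tcp [0.5076 0.2398 0.0746] [ 1.7998e+02 -1.0000e-02  8.4250e+01] F [-1.3 -0.  -2.5] delta [-0.0004  0.0005  0.0163] turn 0.0
```

View pics/z3.png

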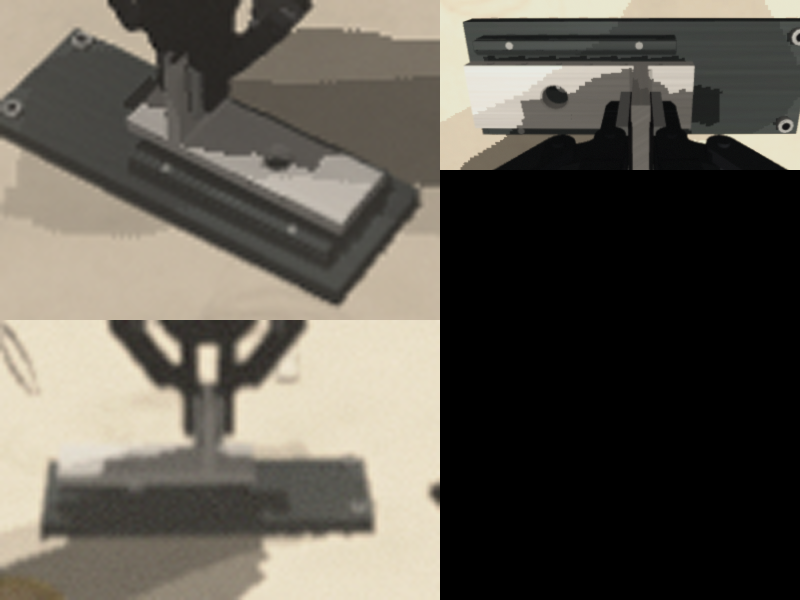

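The bracket hovers over the channel, aligned with the rails in all three views. I'll descend in small steps and watch the force.

```bash
python3 -m pendant '-.0003 .0003 .002 0 0;-.0003 .0003 .004 0 0;-.0003 .0003 .006 0 0;-.0003 .0003 .006 0 0' 40
python3 -m pendant '0 0 .001 0 0;0 0 .002 0 0;0 0 .003 0 0;0 0 .003 0 0' | grep -E 'ee|force'
python3 -c "
from h import *
delta([.5081,.2393,.0583],84.25)"
```

```text
time: 6.03
ee_pos: [0.5075, 0.2392, 0.0676]
tcp_rot: [-180.0, 0.0, 84.2]
wrist_force: [0.7, 0.5, -2.0]
opening: 0.0071
grasp_force: 59.3
ee_pos: [0.5077, 0.2393, 0.0651]
wrist_force: [-0.3, 0.3, -1.7]
grasp_force: 59.3
t 6.37 tcp [0.5077 0.2393 0.0651] [-1.7999e+02  1.0000e-02  8.4250e+01] F [-0.3  0.3 -1.7] delta [0.     0.0004 0.0068] turn -0.0
```

```bash
python3 -m pendant '0 .0003 .0005 0 0;0 .0003 .001 0 0;0 .0003 .001 0 0' | grep -E 'ee|wrist'
python3 -m pendant '0 0 .0005 0 0;0 0 .001 0 0;0 0 .001 0 0' | grep -E 'ee|wrist'
```

```text
ee_pos: [0.508, 0.2393, 0.0642]
wrist_force: [0.5, -0.0, -1.6]
ee_pos: [0.508, 0.2393, 0.0632]
wrist_force: [0.5, 0.6, -2.6]
```

```bash
python3 -m pendant '0 0 .0005 0 0;0 0 .001 0 0;0 0 .001 0 0' | grep -E 'ee|wrist'
python3 -m pendant '0 0 .0005 0 0;0 0 .001 0 0;0 0 .001 0 0' | grep -E 'ee|wrist'
```

```text
ee_pos: [0.508, 0.2393, 0.0622]
wrist_force: [-0.1, -0.7, -1.2]
ee_pos: [0.508, 0.2393, 0.0612]
wrist_force: [-0.1, 0.4, -2.1]
```

```bash
python3 -m pendant '0 0 .0005 0 0;0 0 .001 0 0;0 0 .001 0 0' | grep -E 'ee|wrist'
python3 -m pendant '0 0 .0005 0 0;0 0 .0008 0 0;0 0 .0008 0 0' | grep -E 'ee|wrist'
python3 -m pendant '0 0 .0003 0 0;0 0 .0005 0 0;0 0 .0005 0 0' | grep -E 'ee|wrist'
```

```text
ee_pos: [0.508, 0.2393, 0.0602]
wrist_force: [0.6, 0.4, -2.0]
ee_pos: [0.508, 0.2393, 0.0594]
wrist_force: [0.1, 0.4, -3.2]
ee_pos: [0.508, 0.2393, 0.0589]
wrist_force: [0.3, -0.3, -2.6]
```

```bash
python3 -m pendant '0 0 .0003 0 0;0 0 .0004 0 0;0 0 .0004 0 0' | grep -E 'ee|wrist'
python3 -m pendant '0 0 .0002 0 0;0 0 .0003 0 0;0 0 .0003 0 0' | grep -E 'ee|wrist'
```

```text
ee_pos: [0.508, 0.2393, 0.0586]
wrist_force: [0.5, 0.4, -2.8]
ee_pos: [0.5081, 0.2393, 0.0584]
wrist_force: [-0.4, 0.4, -0.3]
```

The floor has just been touched, at the expected height (6 mm below the dowel top), so the hole is over the dowel. Releasing and retreating.

```bash
python3 -m pendant '0 0 0 0 .02;0 0 0 0 .03;0 0 0 0 .04;0 0 0 0 .04;0 0 0 0 .04' 20
python3 -m pendant '0 0 -.02 0 .04;0 0 -.05 0 .04;0 0 -.08 0 .04;0 0 -.11 0 .04;0 0 -.14 0 .04'
python3 -m pendant '-.03 0 0 0 .04;-.06 0 0 0 .04;-.09 0 0 0 .04;-.09 0 0 0 .04;-.09 0 0 0 .04' |head -3
python3 - <<'E'
from h import *
im={}
for n in("side","scene","wrist"): im[n],i=snap(n)
c=lambda im,x,y,w,h,s:cv2.resize(im[y:y+h,x:x+w],None,fx=s,fy=s,interpolation=cv2.INTER_CUBIC)
out=np.zeros((600,800,3),np.uint8)
out[:300,:400]=c(im["scene"],220,240,100,75,4); out[:300,400:]=c(im["side"],213,150,100,75,4)
out[300:600,:]=c(im["wrist"],100,0,400,150,2)
cv2.imwrite("pics/z4.png",out)
E
```

```text
time: 9.03
ee_pos: [0.5081, 0.2394, 0.0584]
tcp_rot: [180.0, -0.0, 84.2]
wrist_force: [0.2, 0.0, -0.1]
opening: 0.0399
grasp_force: 0.0
time: 9.45
ee_pos: [0.5078, 0.2392, 0.1998]
tcp_rot: [180.0, -0.0, 84.2]
wrist_force: [-0.1, 1.0, 0.5]
opening: 0.0402
grasp_force: 0.0
time: 9.87
ee_pos: [0.4991, 0.1487, 0.1987]
tcp_rot: [180.0, -0.0, 84.1]
```

View pics/z4.png

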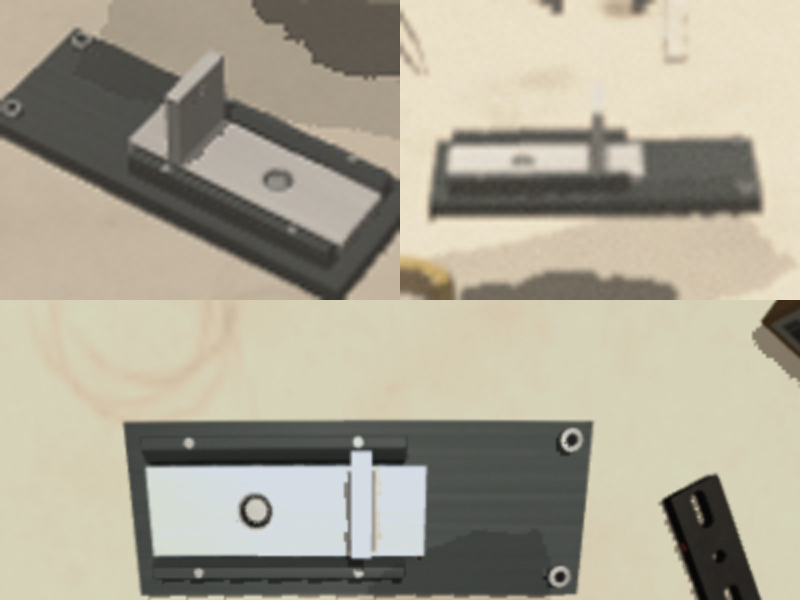

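The bracket lies flat between the rails. The dowel shows inside the hole with a dark ring round it at (256,511) of the picture, and the gripper is clear. Handing in.

```bash
python3 -c "
from workcell import bot
print(bot.job_done())"
```

```text
the job is handed in; nothing more can be done
None
```

The bracket is seated flat in the channel with its hole over the dowel, released and handed in after about 10 s of robot time; I lowered it straight onto the dowel found by camera, so no nudging along the channel was needed, and the wrist force stayed under 7 N at every reading (the hand-in returned no verdict).

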